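# Tip the full tin out of the sorting tray

### The job

Lift the loose wooden lid off the storage box by its knob and lay it flat on the table beside the box. One of the four like tins in the sorting tray is full and heavy: lift the tray by its post, feel by the pull which bay it is, and, never touching the tins with the gripper, tip the tray over that corner so that only the full tin slides out through its gap in the rim into the box. Set the tray back upright on the table without dropping it, the three empty tins still in it, let go, and leave the other things as they are.

Things in the scene. Friction and masses are not known exactly. Their poses are not given: they have to be found in the camera images.
- tray: loose grey plastic sorting tray, about 0.22 kg. Origin: underside centre, z up, x and y along its sides. From above a 190 mm square, corners cut at 45 degrees; floor 4 mm; rim walls 4 mm thick, tops 40 mm up. Two 4 mm dividers along x and y through the centre (tops 38 mm) make four bays of 91 x 91 mm, centres (+-47.5, +-47.5) mm. Slippery inside: pieces slide from 13 to 25 degrees of tilt
- tray_gap (a point): middle of the floor's edge in the gap of one of the tray's four bays (the +x +y one), 96 mm from the centre along the diagonal. At each cut corner the rim is missing over 76 mm, level with the floor, so each bay opens only at its own corner; the other three gaps lie alike. Along each side the rim wall is 82 mm long, centred
- tray_grip (a point): grip point on the tray's handle, 77 mm above the tray's underside, on its axis: an upright square wooden post, 18 x 18 mm, top 103 mm up, turned 45 degrees so that its flat faces look to the four corners. Gripped across the diagonal through a bay, it does not turn in the fingers when tipped to that bay. The dividers reach 38 mm up: keep fingertips above that
- box: wooden storage box, fixed to the table, open at the top once its lid is off: 150 x 150 mm outside, 55 mm high, walls 5 mm, floor 5 mm. Origin: centre of its underside; x and y along its sides
- box_lid: loose wooden lid of the box, about 0.12 kg: plate 150 x 150 x 6 mm with a 136 x 136 x 6 mm locating step beneath it (2 mm play in the box) and a dark round knob on top. Origin: centre of the underside of the step (49 mm above the table when on the box); plate top 12 mm above the origin; knob 26 mm in diameter from 20 to 42 mm above the origin on a thinner 16 mm neck (12 to 20 mm)
- tin_a: round flat aluminium screw tin, 60 mm in diameter, 24 mm high, lying flat in one bay of the tray (which one varies). All four tins look the same; one of the four is full (about 260 g), three are empty (about 30 g): not told which. Origin: centre of its underside
- tin_b: round flat aluminium screw tin, 60 mm in diameter, 24 mm high, lying flat in another bay of the tray (which one varies). All four tins look the same; one of the four is full (about 260 g), three are empty (about 30 g): not told which. Origin: centre of its underside
- tin_c: round flat aluminium screw tin, 60 mm in diameter, 24 mm high, lying flat in another bay of the tray (which one varies). All four tins look the same; one of the four is full (about 260 g), three are empty (about 30 g): not told which. Origin: centre of its underside
- tin_d: round flat aluminium screw tin, 60 mm in diameter, 24 mm high, lying flat in another bay of the tray (which one varies). All four tins look the same; one of the four is full (about 260 g), three are empty (about 30 g): not told which. Origin: centre of its underside
- paste_jar: white glass paste jar, 76 mm in diameter, 92 mm high, standing behind the work; bystander; origin: centre of its underside
- weight: brown leather-covered weight 45 x 85 x 34 mm; bystander; origin: centre of its underside
- tape: roll of masking tape, 88 mm in diameter, 24 mm high, lying flat; bystander; origin: centre of its underside
There are look-alikes about, which are no part of the job. Leave any blue look-alike of the tin_d alone.

How it is judged (in metres and radians):
On the way, in this order (a step that is already met when the one before it is completed fails the run):
1. the box's lid lies flat on the table clear of the box, let go (height (world z) of box_lid below 0.006 m and angle between box_lid's own z axis and vertical below 0.06 rad and horizontal distance between box_lid and box above 0.15 m and contact force between the fingers and box_lid below 0.1 N), for 0.2 s.
2. with the tray tipped in the gripper, the full tin is in the box (a tin there that weighs on it with more than 1 N) (((x of tin_a in the frame of box between -0.07 and 0.07 m and y of tin_a in the frame of box between -0.07 and 0.07 m and z of tin_a in the frame of box below 0.045 m and contact force between box and tin_a above 1 N) or (x of tin_b in the frame of box between -0.07 and 0.07 m and y of tin_b in the frame of box between -0.07 and 0.07 m and z of tin_b in the frame of box below 0.045 m and contact force between box and tin_b above 1 N) or (x of tin_c in the frame of box between -0.07 and 0.07 m and y of tin_c in the frame of box between -0.07 and 0.07 m and z of tin_c in the frame of box below 0.045 m and contact force between box and tin_c above 1 N) or (x of tin_d in the frame of box between -0.07 and 0.07 m and y of tin_d in the frame of box between -0.07 and 0.07 m and z of tin_d in the frame of box below 0.045 m and contact force between box and tin_d above 1 N)) and angle between tray's own z axis and vertical above 0.17 rad and contact force between the fingers and tray above 0.5 N), for 0.2 s.
At the end, for the whole second after the job is handed in: Box lid flat on the table, centre over 150 mm from the box's; the full tin (over 1 N) inside the box; tray upright on the table (within 5 mm, 3 degrees) with the three empty tins in it (within 100 mm of its centre); all released and at rest (all of step 1 and (((x of tin_a in the frame of box between -0.07 and 0.07 m and y of tin_a in the frame of box between -0.07 and 0.07 m and z of tin_a in the frame of box below 0.045 m and contact force between box and tin_a above 1 N) and horizontal distance between each of tin_b, tin_c, tin_d and tray below 0.1 m and z of each of tin_b, tin_c, tin_d in the frame of tray below 0.05 m) or ((x of tin_b in the frame of box between -0.07 and 0.07 m and y of tin_b in the frame of box between -0.07 and 0.07 m and z of tin_b in the frame of box below 0.045 m and contact force between box and tin_b above 1 N) and horizontal distance between each of tin_a, tin_c, tin_d and tray below 0.1 m and z of each of tin_a, tin_c, tin_d in the frame of tray below 0.05 m) or ((x of tin_c in the frame of box between -0.07 and 0.07 m and y of tin_c in the frame of box between -0.07 and 0.07 m and z of tin_c in the frame of box below 0.045 m and contact force between box and tin_c above 1 N) and horizontal distance between each of tin_a, tin_b, tin_d and tray below 0.1 m and z of each of tin_a, tin_b, tin_d in the frame of tray below 0.05 m) or ((x of tin_d in the frame of box between -0.07 and 0.07 m and y of tin_d in the frame of box between -0.07 and 0.07 m and z of tin_d in the frame of box below 0.045 m and contact force between box and tin_d above 1 N) and horizontal distance between each of tin_a, tin_b, tin_c and tray below 0.1 m and z of each of tin_a, tin_b, tin_c in the frame of tray below 0.05 m)) and angle between tray's own z axis and vertical below 0.05 rad and height (world z) of tray below 0.005 m and linear speed of tray below 0.02 m/s and contact force between the fingers and tray below 0.1 N and linear speed of each of tin_a, tin_b, tin_c, tin_d below 0.03 m/s); the robot touches nothing.
It fails at once if the gripper touches a tin (contact force between the fingers and tin_a above 0.5 N or contact force between the fingers and tin_b above 0.5 N or contact force between the fingers and tin_c above 0.5 N or contact force between the fingers and tin_d above 0.5 N).
It fails at once if more than one tin leaves the tray (horizontal distance between each of tin_a, tin_b and tray above 0.14 m or horizontal distance between each of tin_a, tin_c and tray above 0.14 m or horizontal distance between each of tin_a, tin_d and tray above 0.14 m or horizontal distance between each of tin_b, tin_c and tray above 0.14 m or horizontal distance between each of tin_b, tin_d and tray above 0.14 m or horizontal distance between each of tin_c, tin_d and tray above 0.14 m).
It fails at once if the tray is let go in the air (more than 30 mm up) (height (world z) of tray above 0.03 m and contact force between the fingers and tray below 0.05 N).
It fails at once if the paste jar, the weight or the tape is moved more than 30 mm (distance of any of paste_jar, weight, tape from where it was at the start of the episode above 0.03 m).
It also fails if it takes over 72 s, if anything falls off the work surface, if the arm or the gripper's body presses on something with over 40 N, if the wrist force passes 120 N, or if a joint passes its speed limit or range.

### The arm

A 6-joint arm with a two-finger parallel gripper is mounted at the origin on a cart in front of the work surface, level with it; the furniture and walls round the work are solid. World frame = base frame: x ahead of the robot, y to its left, z up, the work surface at z = 0. Lengths are in m, angles in degrees, forces in N, time in s.
With the tool pointing down it reaches from about 0.25 to 0.725 m from the base axis. Payload 9.7 kg.
Tool frame: the origin (TCP) lies where the fingers leave the gripper's body, on its centre line; the fingertips stand 73 mm ahead of it and the grasp point (between the pads) lies 54 mm ahead of it; y points along the fingers, x is the direction in which the jaws open and shut, and the axes are right-handed (so a half turn about y gives the same grasp; the last joint's range is limited). The gripper opens to 85 mm and grips with 20 to 120 N. Pads are 22 mm wide; open, the fingers measure 114 mm over their backs; the gripper's body (76 mm by 85 mm) begins 54 mm behind the grasp point. The pads swing forward as they close: fully open they stand 13 mm farther back than shut.
Start: joints at [-65.89, 4.979, 10.078, 95.1, 0, 90], TCP at [0.225, -0.502, 0.304] pointing down, gripper open.
Joint ranges: [-179.16, 179.16], [-48.56, 103.87], [-65.8, 70.77], [-126.05, 130.52], [-82.76, 87.17], [-180, 180]. Speed limits (degrees/s): [127.2, 127.2, 147.25, 180, 180, 180].

### API

Orientations are given as [roll, pitch, yaw] about the fixed x, y, z axes, in that order (R = Rz(yaw) Ry(pitch) Rx(roll)).
In Python, from workcell import sensors, imaging, bot, models gives the robot as it stands.
- The arm moves only by the tool arm_command, never from a script. Its argument "rows" is one flat list of numbers, 7 for each row, row after row: the shift along the tool's x, y, z in cm, then the turn, a rotation vector about the tool's x, y, z in degrees, then the gripper's target within -1 to 1 (fully open at 1, half-way at 0, shut at -1). A call has 1 to 12 rows; each row is the pose to reach, as a shift and turn from the pose commanded when the call began, along the tool's axes at that moment; what a row does not reach only later rows make up. A row lasts 1/12 s, in which the tool goes at most 41.7 mm and 7.16 degrees, less where a joint would pass 70% of its speed; a pose out of reach is approached as far as the arm can. A call with a gripper value outside its range is refused whole. The fingers move at their own pace and stop on an object; "force" is the grip in N (left out, the last holds). Time passes only in rows, so rows that repeat a pose let the fingers close. It gives the time, the measured TCP pose, the force and the opening at its end, in the units of the state.
- sensors.get_obs(): the state, without advancing time (a new reading comes with each control period).
- imaging.camera(name): name is "side" or "top" or "wrist"; returns a dict with "pixels" (400x640x3 uint8, blue, green, red), "z_map" (400x640 float32, m along the optical axis (not along the pixel's ray), 0 where there is no reading), "camera_matrix" (3x3 intrinsics, pixels), "D" ([k1, k2, p1, p2, k3] as OpenCV has them; the pictures are not rectified), "world_from_camera" (4x4, takes a point from camera to world coordinates). Camera axes: x right, y up, looking along -z (the intrinsics and any distortion apply to the point x, -y, -z); pixel columns grow to the right and rows downward; lengths in m; the calibration is good to about 2 mm. A picture is of the moment at which its call begins.
- bot.job_done(): hands the job in, once; it reports no verdict.
Trained networks look in the newest picture that a camera, given by its name, has taken for a name from the list of things; names that differ only in an ending like _2 or _b are one class to them, and where a whole thing is asked for, a point or a joint stands for the part that bears it (a point fixed in the world has none). Each returns a list of dicts, best first, with "conf" (0 to 1); they miss things now and then, are a little off and sometimes report something else, mostly with a low value. They report only what shows in the picture. A call takes as long as a camera call. They do not tell look-alikes from the thing itself.
- models.search_frame(thing, camera): "extent" ([centre column, centre row, width, height] in pixels, round what is visible of it).
- models.spot_point(thing, camera): "location" ([column, row] in pixels: a listed point, or the origin of a listed thing).
The state is a dict: "time": time; "q": joint angles; "qd": joint speeds; "joint_efforts": joint torques, N m; "ee_pos": TCP position; "tcp_rot": TCP orientation; "wrist_force": force on the tool from outside, world axes, zero at the start; "torque": the same for the moment, N m; "opening": finger opening in m.
Only numpy, scipy, OpenCV 4.12 (cv2) and the standard library are available. Lean on these libraries where they do the work, as an engineer would, in place of code of your own. Each camera call takes 0.05 s, during which the arm holds its last target.

## Working session

There is one attempt and no reset: what is moved stays moved. The work goes in short steps, Python scripts to look and compute and a tool call to move; the robot and the scene stay as the last step left them, time stands still between calls to the robot, and variables do not carry over. Pictures are saved under pics/ and viewed, and the job is handed in when it is done.

Besides the shell and the picture viewer there is one more tool, called after "Call:" as name(argument=value, ...) on one line, values as JSON. arm_command: Moves the arm, as the interface text tells. Its arguments: {"type":"object","properties":{"rows":{"type":"array","items":{"type":"number"}},"force":{"type":"number"}},"required":["rows"]}

```bash
mkdir -p pics; ls
cat > h.py <<'E'
import numpy as np, cv2
from workcell import sensors, imaging, bot, models
from scipy.spatial.transform import Rotation as R
def snap(cam,fn=None):
    c=imaging.camera(cam)
    if fn: cv2.imwrite('pics/'+fn+'.png',c['pixels'])
    return c
def world(c,u,v,depth=None):
    K=np.array(c['camera_matrix']);D=np.array(c['D'],float)
    p=cv2.undistortPoints(np.array([[[u,v]]],float),K,D)[0,0]
    z=c['z_map'][int(round(v)),int(round(u))] if depth is None else depth
    T=np.array(c['world_from_camera'])
    return T[:3,:3]@np.array([p[0]*z,-p[1]*z,-z])+T[:3,3]
def atz(c,u,v,zw):
    K=np.array(c['camera_matrix']);D=np.array(c['D'],float)
    p=cv2.undistortPoints(np.array([[[u,v]]],float),K,D)[0,0]
    T=np.array(c['world_from_camera'])
    d=T[:3,:3]@np.array([p[0],-p[1],-1.]); o=T[:3,3]
    return o+d*(zw-o[2])/d[2]
def cloud(c):
    K=np.array(c['camera_matrix']);D=np.array(c['D'],float)
    z=c['z_map'];h,w=z.shape
    uv=np.stack(np.meshgrid(np.arange(w),np.arange(h)),-1).reshape(-1,1,2).astype(float)
    p=cv2.undistortPoints(uv,K,D)[:,0]
    zz=z.reshape(-1)
    T=np.array(c['world_from_camera'])
    P=np.stack([p[:,0]*zz,-p[:,1]*zz,-zz],1)@T[:3,:3].T+T[:3,3]
    return P.reshape(h,w,3)
E
python3 - <<'E'
from h import *
print(sensors.get_obs())
for n in ['top','side']:
    c=snap(n,n+'0')
    for t in ['tray','box','box_lid','tin_a','paste_jar','weight','tape']:
        for r in models.search_frame(t,n)[:6]: print(n,t,r)
    for t in ['tray_grip','tray_gap','box_lid','box','tray']:
        for r in models.spot_point(t,n)[:5]:
            print(n,t,r, world(c,*r['location']))
E
```

```text
pics
{'time': 0.0, 'q': array([-6.58914454e+01,  5.01242413e+00,  1.00335764e+01,  9.50979264e+01,
       -6.40452540e-04,  9.00011964e+01]), 'qd': array([-0.0930889 , -0.05027357, -0.02482445,  0.0283317 , -0.04484636,
       -0.05353412]), 'joint_efforts': array([-8.89041730e-04, -5.20394969e+01,  4.64799929e+01,  1.64119672e-02,
       -5.72238790e-07, -1.84013615e-06]), 'ee_pos': array([ 0.22460406, -0.50191341,  0.30316242]), 'tcp_rot': array([-9.00006421e+01,  7.67741351e-02, -6.58926417e+01]), 'wrist_force': array([-0.31452509, -0.43367546, -0.20589227]), 'torque': array([ 0.02888883, -0.02130319,  0.00682159]), 'opening': 0.08503171806295405}
top tray {'extent': [266.6, 215.7, 77.4, 74.4], 'conf': 0.67}
top box {'extent': [384.0, 188.7, 4.3, 48.5], 'conf': 0.72}
top box_lid {'extent': [408.4, 183.3, 55.8, 53.0], 'conf': 0.77}
top tin_a {'extent': [272.8, 191.6, 25.5, 19.4], 'conf': 0.82}
top tin_a {'extent': [247.8, 208.2, 17.7, 17.7], 'conf': 0.78}
top tin_a {'extent': [290.6, 222.0, 22.5, 17.0], 'conf': 0.76}
top tin_a {'extent': [263.6, 282.8, 22.3, 20.1], 'conf': 0.72}
to
[... 1542 characters left out ...]
0.8, 46.3], 'conf': 0.94}
side weight {'extent': [226.8, 270.6, 22.8, 41.1], 'conf': 0.81}
side tape {'extent': [250.2, 155.9, 28.1, 19.4], 'conf': 0.8}
side tray_grip {'location': [329.9, 240.5], 'conf': 0.65} [0.5155055  0.23701231 0.07973101]
side tray_grip {'location': [312.2, 290.2], 'conf': 0.22} [0.54927471 0.31524316 0.00494241]
side tray_gap {'location': [313.9, 289.8], 'conf': 0.7} [0.54585695 0.31143169 0.00200282]
side box_lid {'location': [303.5, 149.8], 'conf': 0.76} [ 0.60575    -0.15436628  0.05972966]
side box {'location': [301.1, 159.7], 'conf': 0.65} [ 0.60775954 -0.09820836  0.06308279]
side tray {'location': [329.5, 261.8], 'conf': 0.6} [0.51513103 0.23672674 0.01275528]
```

Run:
```python
import cv2
t=cv2.imread('pics/top0.png');s=cv2.imread('pics/side0.png')
cv2.imwrite('pics/top0z.png',cv2.resize(t[100:320,180:500],None,fx=2.5,fy=2.5,interpolation=cv2.INTER_CUBIC))
cv2.imwrite('pics/side0z.png',cv2.resize(s[110:330,180:500],None,fx=2.5,fy=2.5,interpolation=cv2.INTER_CUBIC))
```

```text
(no output)
```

View pics/top0z.png

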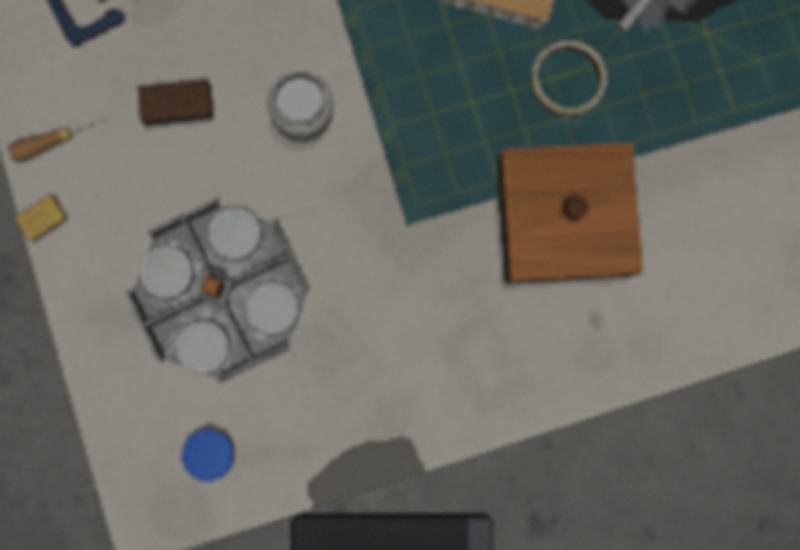

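View pics/side0z.png

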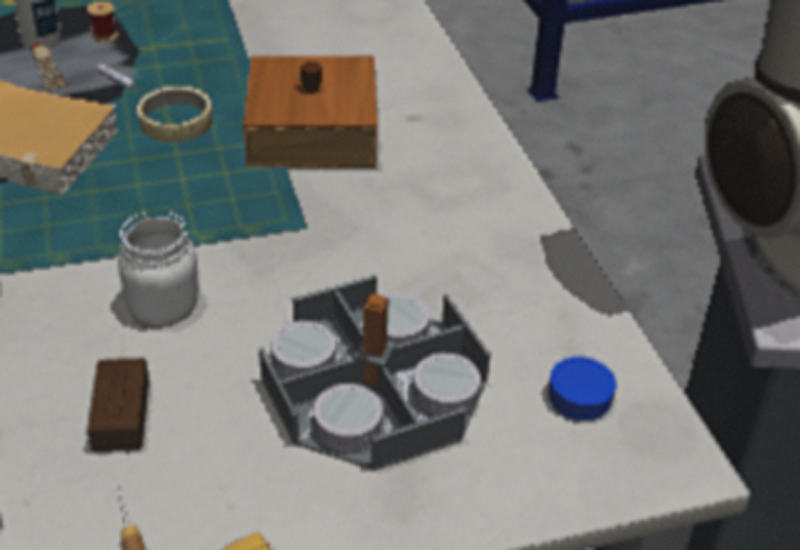

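View pics/top0.png

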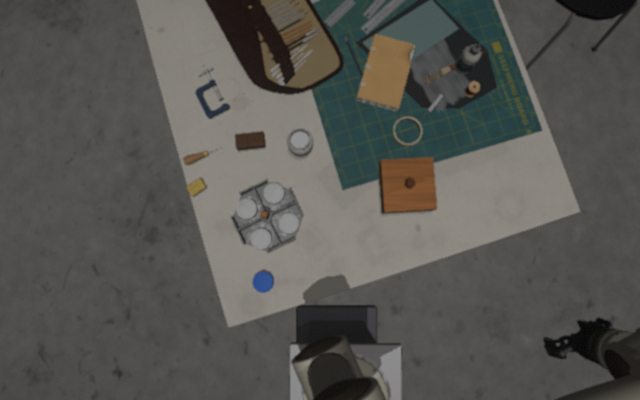

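Top view: the tray is around (266,216) with its post at (264,213). The lidded box is at (408,185), the blue look-alike tin at (263,282), the jar at (299,141), the tape at (406,131) and the weight at (251,142). Next I measure them precisely.

Run:
```python
from h import *
c=snap('top')
P=cloud(c);px=c['pixels']
print('cam',np.array(c['world_from_camera']).round(3))
def box(u0,u1,v0,v1,z0,z1):
    Q=P[v0:v1,u0:u1].reshape(-1,3);m=(Q[:,2]>z0)&(Q[:,2]<z1);return Q[m]
b=box(365,450,145,225,.05,.072);r=cv2.minAreaRect((b[:,:2]*1000).astype(np.float32));print('lid plate',b[:,2].mean(),r,len(b))
k=box(365,450,145,225,.078,.1);print('knob',k.mean(0) if len(k) else 0,len(k),k[:,:2].min(0),k[:,:2].max(0))
t=box(225,310,175,255,.0025,.045);r=cv2.minAreaRect((t[:,:2]*1000).astype(np.float32));print('tray',r,len(t))
h=cv2.convexHull((t[:,:2]*1000).astype(np.float32))
t=box(225,310,175,255,.06,.12);print('post',t.mean(0),t[:,:2].min(0),t[:,:2].max(0),t[:,2].max(),len(t))
for u,v in [(475,195),(445,240),(560,205),(500,150),(475,240),(345,228)]: print(u,v,world(c,u,v).round(3))
for r in models.search_frame('tin_a','top')[:8]: print(r['extent'],atz(c,*r['extent'][:2],.028).round(3))
for n in ['weight','tape','paste_jar']:
    r=models.search_frame(n,'top')[0];print(n,world(c,*r['extent'][:2]).round(3))
s=snap('side');Q=cloud(s)
m=(abs(Q[...,0]-.515)<.06)&(abs(Q[...,1]-.23)<.06)&(Q[...,2]>.05)&(Q[...,2]<.12)
print('side post',Q[m].mean(0),Q[m].min(0),Q[m].max(0),m.sum())
m=(abs(Q[...,0]-.6)<.12)&(abs(Q[...,1]+.17)<.12)&(Q[...,2]>.055)&(Q[...,2]<.066)
print('side lid',cv2.minAreaRect((Q[m][:,:2]*1000).astype(np.float32)),m.sum(),Q[m].mean(0))
m=(abs(Q[...,0]-.6)<.12)&(abs(Q[...,1]+.17)<.12)&(Q[...,2]>.073)&(Q[...,2]<.12)
print('side knob',Q[m].mean(0),Q[m].min(0),Q[m].max(0))
m=(abs(Q[...,0]-.515)<.15)&(abs(Q[...,1]-.23)<.15)&(Q[...,2]>.034)&(Q[...,2]<.044)
np.save('traypts.npy',Q[m]);print(m.sum())
```

```text
cam [[ 0.004  0.993 -0.115  0.421]
 [-1.     0.004 -0.002  0.074]
 [-0.002  0.115  0.993  1.305]
 [ 0.     0.     0.     1.   ]]
lid plate 0.06138511023376678 ((603.1865844726562, -175.2639617919922), (149.07928466796875, 150.65550231933594), 2.039222478866577) 2651
knob [ 0.60396178 -0.17546812  0.0899053 ] 76 [ 0.59180053 -0.18796714] [ 0.61635853 -0.16382414]
tray ((521.00537109375, 230.93687438964844), (232.5269775390625, 248.87855529785156), 0.36023005843162537) 3807
post [0.51439383 0.22572142 0.09581461] [0.50527456 0.21653902] [0.52472454 0.23726087] 0.10730341278853284 59
475 195 [ 0.58  -0.385  0.003]
445 240 [ 0.447 -0.293 -0.002]
560 205 [ 0.551 -0.643  0.004]
500 150 [ 0.718 -0.469 -0.002]
475 240 [ 0.447 -0.382 -0.002]
345 228 [0.481 0.001 0.002]
[249.1, 208.2, 18.5, 16.0] [0.536 0.279 0.028]
[272.1, 192.9, 17.1, 17.9] [0.58  0.213 0.028]
[263.4, 282.8, 20.4, 24.5] [0.324 0.234 0.028]
[261.6, 239.8, 22.1, 18.5] [0.445 0.241 0.028]
[290.4, 222.9, 21.4, 16.1] [0.494 0.159 0.028]
weight [0.731 0.276 0.03 ]
tape [ 0.769 -0.182  0.005]
paste_jar [0.733 0.133 0.038]
side post [0.5163621  0.23423925 0.08134893] [0.50628387 0.22035605 0.05048305] [0.52682609 0.24193855 0.10573664] 210
side lid ((605.3583374023438, -174.9939422607422), (149.33729553222656, 160.67276000976562), 3.2435340881347656) 1421 [ 0.60532348 -0.16358801  0.06244112]
side knob [ 0.60517062 -0.16893865  0.08636546] [ 0.59356656 -0.18552269  0.07329584] [ 0.6174326  -0.15855119  0.09449018]
718
```

```bash
cat >> h.py <<'E'
def down(yaw): return R.from_euler('xyz',[-90,0,yaw],degrees=True)
def rel(pos,rot,ob=None):
    ob=ob or sensors.get_obs()
    R0=R.from_euler('xyz',ob['tcp_rot'],degrees=True)
    d=R0.inv().apply(np.array(pos)-ob['ee_pos'])*100
    r=(R0.inv()*rot).as_rotvec(degrees=True)
    print('shift cm',d.round(2),'rot',r.round(1)); return d,r
def st():
    o=sensors.get_obs()
    for k in ['time','q','ee_pos','tcp_rot','wrist_force','torque','opening']: print(k,np.round(o[k],4))
    return o
E
python3 - <<'E'
from h import *
rel([.604,-.1755,.23],down(-16))
E
```

```text
shift cm [-14.31   7.39  47.96] rot [ -0.  -49.9   0. ]
```

Call:
arm_command(rows=[-1.2,0.6,4,0,-4.2,0,1,-2.4,1.2,8,0,-8.3,0,1,-3.6,1.8,12,0,-12.5,0,1,-4.8,2.5,16,0,-16.6,0,1,-6,3.1,20,0,-20.8,0,1,-7.2,3.7,24,0,-25,0,1,-8.3,4.3,28,0,-29.1,0,1,-9.5,4.9,32,0,-33.3,0,1,-10.7,5.5,36,0,-37.4,0,1,-11.9,6.2,40,0,-41.6,0,1,-13.1,6.8,44,0,-45.7,0,1,-14.3,7.4,48,0,-50,0,1], force=60)

```text
time: 2.6
ee_pos: [0.6009, -0.1778, 0.2305]
tcp_rot: [-90.0, -0.0, -15.7]
wrist_force: [0.2, -0.5, -0.3]
opening: 0.0854
```

Call:
arm_command(rows=[0,0,0,0,0,0,1,0,0,0,0,0,0,1])

```text
time: 2.77
ee_pos: [0.6007, -0.1777, 0.2294]
tcp_rot: [-90.0, 0.1, -15.7]
wrist_force: [-0.2, -0.6, 0.3]
opening: 0.0856
```

Run:
```python
from h import *
st()
c=snap('wrist','w1')
for t in ['box_lid']:
    for r in models.spot_point(t,'wrist')[:3]: print(r,world(c,*r['location']))
P=cloud(c)
m=(P[...,2]>.083)&(P[...,2]<.1)&(np.hypot(P[...,0]-.604,P[...,1]+.175)<.04)
print(P[m].mean(0),P[m].min(0),P[m].max(0),m.sum())
```

```text
time 2.7667
q [-1.64756e+01  1.48205e+01  1.30435e+01  8.83346e+01  1.00000e-03
  8.92275e+01]
ee_pos [ 0.6007 -0.1777  0.2294]
tcp_rot [-89.9975   0.1115 -15.7031]
wrist_force [-0.1807 -0.6422  0.3223]
torque [-0.0246  0.0045  0.0126]
opening 0.0856
{'location': [317.8, 186.4], 'conf': 0.55} [ 0.60571268 -0.16296994  0.0816969 ]
[ 0.60375102 -0.17326998  0.08974107] [ 0.59104619 -0.18685709  0.08300812] [ 0.61621206 -0.16192622  0.09204258] 989
```

View pics/w1.png

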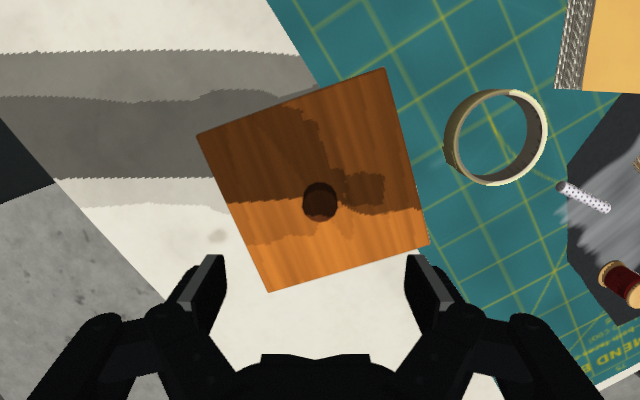

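The knob at (319,201) is between the open fingers, measured at about (0.6037, -0.174). Now descend and grip.

Call:
arm_command(rows=[0.2,3,0.4,0,0,0,1,0.2,6,0.4,0,0,0,1,0.2,8,0.4,0,0,0,1,0.2,9.0,0.4,0,0,0,1,0.2,9.0,0.4,0,0,0,0,0.2,9.0,0.4,0,0,0,-0.5,0.2,9.0,0.4,0,0,0,-1,0.2,9.0,0.4,0,0,0,-1,0.2,9.0,0.4,0,0,0,-1,0.2,9.0,0.4,0,0,0,-1,0.2,9.0,0.4,0,0,0,-1], force=50)

```text
time: 3.78
ee_pos: [0.6033, -0.1765, 0.1426]
tcp_rot: [-90.0, -0.2, -15.9]
wrist_force: [-1.3, 0.2, 5.8]
opening: 0.0239
```

Call:
arm_command(rows=[0,-1,0,0,0,0,-1,0,-2.5,0,0,0,0,-1,0,-4,0,0,0,0,-1,0,-4,0,0,0,0,-1])

```text
time: 4.12
ee_pos: [0.6037, -0.1764, 0.1848]
tcp_rot: [-90.0, -0.3, -15.9]
wrist_force: [1.1, -0.6, -0.6]
opening: 0.024
```

Run:
```python
from h import *
st()
c=snap('side','s2');s=c['pixels'];cv2.imwrite('pics/s2z.png',cv2.resize(s[80:230,220:420],None,fx=4,fy=4))
rel([.535,-.385,.20],down(-16))
```

```text
time 4.1167
q [-1.62927e+01  1.48601e+01  8.17820e+00  8.30385e+01  2.90000e-03
  8.95949e+01]
ee_pos [ 0.6037 -0.1764  0.1848]
tcp_rot [-89.999   -0.2797 -15.8876]
wrist_force [ 1.1106 -0.5883 -0.6131]
torque [-0.0001 -0.037   0.019 ]
opening 0.024
shift cm [ -0.87  -1.7  -21.94] rot [-0.   0.1  0.2]
```

View pics/s2z.png

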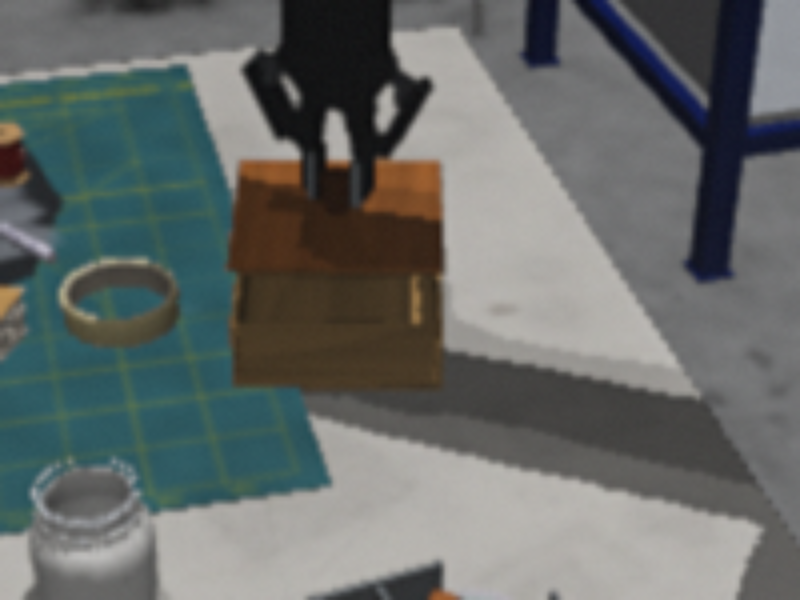

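The lid hangs level from the gripper above the open box. Now carry it to the right and set it down.

Call:
arm_command(rows=[-0.1,-1.5,-2,0,0,0,-1,-0.2,-1.5,-5,0,0,0,-1,-0.4,-1.5,-8.5,0,0,0,-1,-0.6,-1.5,-12,0,0,0,-1,-0.8,-1.5,-15.5,0,0,0,-1,-0.9,-1.5,-18.5,0,0,0,-1,-0.9,-1.5,-21,0,0,0,-1,-0.9,-1,-21.9,0,0,0,-1,-0.9,1,-21.9,0,0,0,-1,-0.9,4,-21.9,0,0,0,-1,-0.9,7,-21.9,0,0,0,-1,-0.9,8.3,-21.9,0,0,0,-1])

```text
time: 5.17
ee_pos: [0.5326, -0.3829, 0.0927]
tcp_rot: [-89.9, 0.3, -15.9]
wrist_force: [-11.8, 2.4, 47.4]
opening: 0.0242
```

Call:
arm_command(rows=[0,0.2,0,0,0,0,-1,0,0.6,0,0,0,0,-1,0,0.8,0,0,0,0,-1,0,0.8,0,0,0,0,-1])

```text
time: 5.5
ee_pos: [0.5341, -0.3838, 0.0921]
tcp_rot: [-90.0, -0.0, -15.9]
wrist_force: [-5.5, 3.9, 12.0]
opening: 0.0244
```

Call:
arm_command(rows=[0,0,0,0,0,0,-0.4,0,0,0,0,0,0,0.2,0,-0.2,0,0,0,0,1,0,-0.5,0,0,0,0,1,0,-0.5,0,0,0,0,1,0,-4,0,0,0,0,1,0,-8,0,0,0,0,1,0,-11,0,0,0,0,1,0,-14,0,0,0,0,1])

```text
time: 6.25
ee_pos: [0.5341, -0.3843, 0.232]
tcp_rot: [-90.0, -0.1, -15.9]
wrist_force: [0.2, -0.6, 0.4]
opening: 0.0855
```

Run:
```python
from h import *
st()
c=snap('top','t3');P=cloud(c)
m=(P[...,0]>.4)&(P[...,0]<.66)&(P[...,1]<-.27)&(P[...,1]>-.5)
for a,b in [(.005,.02),(.025,.06)]:
    q=P[m&(P[...,2]>a)&(P[...,2]<b)]
    print(len(q),q.mean(0) if len(q) else'', q[:,2].std())
    if len(q)>5: print(cv2.minAreaRect((q[:,:2]*1000).astype(np.float32)))
rel([.5145,.226,.25],down(25))
cv2.imwrite('pics/t3z.png',cv2.resize(c['pixels'][100:320,220:540],None,fx=2.5,fy=2.5))
```

```text
time 6.25
q [-3.57400e+01  1.92501e+01  1.88066e+01  8.94890e+01  2.00000e-03
  7.01485e+01]
ee_pos [ 0.5341 -0.3843  0.232 ]
tcp_rot [-9.00211e+01 -6.42000e-02 -1.58885e+01]
wrist_force [ 0.2234 -0.6332  0.3857]
torque [-0.0388 -0.0048 -0.0209]
opening 0.0855
2441 [ 0.53674152 -0.37593881  0.01211162] 0.0028177756155522526
((531.0579223632812, -382.92877197265625), (256.455810546875, 225.9737091064453), 1.296658992767334)
69 [ 0.53420737 -0.38016558  0.04090189] 0.004363158002128477
((534.9190063476562, -382.2380065917969), (23.98130226135254, 23.146434783935547), 4.603238582611084)
shift cm [-18.68  -1.46  58.2 ] rot [  0.3 -40.9   0.4]
```

View pics/t3z.png

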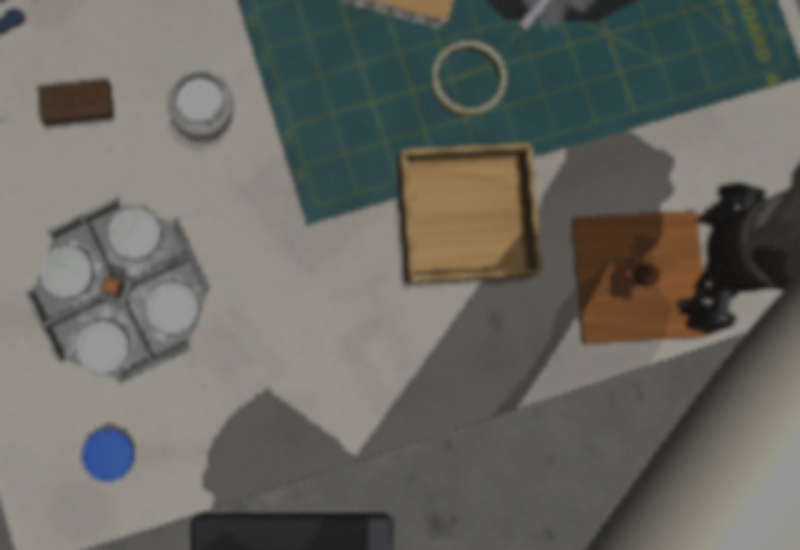

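The lid lies flat at around (640,275) in the zoomed view, clear of the open box. Next, over the tray.

Call:
arm_command(rows=[-1.3,-0.5,4,0,-2.8,0,1,-2.6,-1,8,0,-5.6,0,1,-3.8,-1.5,12,0,-8.4,0,1,-5.1,-2,16,0,-11.2,0,1,-6.4,-2.5,20,0,-14,0,1,-7.7,-2.5,24,0,-16.8,0,1,-9,-2.5,28,0,-19.7,0,1,-10.3,-2.5,32,0,-22.5,0,1,-11.5,-2.5,36,0,-25.3,0,1,-12.8,-2.5,40,0,-28.1,0,1,-14.1,-2.5,44,0,-30.9,0,1,-15.4,-2.5,48,0,-33.7,0,1])

```text
time: 7.3
ee_pos: [0.5171, 0.1159, 0.255]
tcp_rot: [-90.0, -0.0, 17.9]
wrist_force: [1.2, -0.1, 0.2]
opening: 0.0854
```

Run:
```python
from h import *
st()
rel([.5145,.226,.255],down(25))
```

```text
time 7.3
q [12.6341  1.4409  0.9546 89.4666 -0.     84.6894]
ee_pos [0.5171 0.1159 0.255 ]
tcp_rot [-9.00044e+01 -4.69000e-02  1.79447e+01]
wrist_force [ 1.1726 -0.1312  0.2246]
torque [ 0.0166 -0.0845 -0.0329]
opening 0.0854
shift cm [ 3.14 -0.   10.55] rot [ 0.  -7.1  0. ]
```

Call:
arm_command(rows=[1,0,3.5,0,-2.4,0,1,2.1,0,7,0,-4.7,0,1,3,0,10,0,-7,0,1,3,0,10,0,-7,0,1,3,0,10,0,-7,0,1])

```text
time: 7.72
ee_pos: [0.5153, 0.2198, 0.2544]
tcp_rot: [-90.0, 0.0, 25.0]
wrist_force: [-0.0, -0.7, 0.5]
opening: 0.085
```

Run:
```python
from h import *
st()
c=snap('wrist','w4')
for t in ['tray_grip','tray_gap']:
    for r in models.spot_point(t,'wrist')[:4]: print(t,r,world(c,*r['location']).round(4), atz(c,*r['location'],.077 if 'grip' in t else .004).round(4))
for r in models.search_frame('tin_a','wrist')[:5]: print(r['extent'],r['conf'],atz(c,*r['extent'][:2],.028).round(4))
P=cloud(c)
m=(P[...,2]>.095)&(P[...,2]<.11)&(np.hypot(P[...,0]-.5145,P[...,1]-.226)<.04)
q=P[m];print(q.mean(0),len(q),cv2.minAreaRect((q[:,:2]*1000).astype(np.float32)))
m=(P[...,2]>.032)&(P[...,2]<.045)&(np.hypot(P[...,0]-.5145,P[...,1]-.226)<.13)
q=P[m];print(len(q),cv2.minAreaRect((q[:,:2]*1000).astype(np.float32))); np.save('rim.npy',q)
```

```text
time 7.7167
q [ 2.31017e+01  5.64620e+00  5.30440e+00  8.96840e+01 -3.90000e-03
  8.81328e+01]
ee_pos [0.5153 0.2198 0.2544]
tcp_rot [-9.00031e+01  2.60000e-02  2.49689e+01]
wrist_force [-0.0049 -0.6661  0.4971]
torque [-0.0342  0.0105  0.0705]
opening 0.085
tray_grip {'location': [315.1, 184.6], 'conf': 0.88} [0.5083 0.2338 0.1015] [0.5115 0.2272 0.077 ]
tray_gap {'location': [385.9, 94.8], 'conf': 0.78} [0.5403 0.3176 0.0262] [0.5448 0.3193 0.004 ]
tray_gap {'location': [278.5, 209.8], 'conf': 0.63} [0.4954 0.1748 0.0294] [0.4967 0.1645 0.004 ]
[263.0, 124.3, 65.0, 68.2] 0.95 [0.4495 0.2463 0.028 ]
[370.8, 210.8, 53.4, 59.7] 0.91 [0.5803 0.2125 0.028 ]
[368.1, 121.3, 64.5, 67.1] 0.68 [0.5363 0.2897 0.028 ]
[142.8, 76.2, 71.5, 69.0] 0.61 [0.3339 0.241  0.028 ]
[273.9, 212.4, 56.3, 58.4] 0.59 [0.4924 0.1697 0.028 ]
[0.51334413 0.22952065 0.10065312] 550 ((513.9244995117188, 228.36866760253906), (18.277681350708008, 17.87207794189453), 69.9990463256836)
4022 ((513.98486328125, 228.78326416015625), (191.53030395507812, 191.19422912597656), 26.17296600341797)
```

View pics/w4.png

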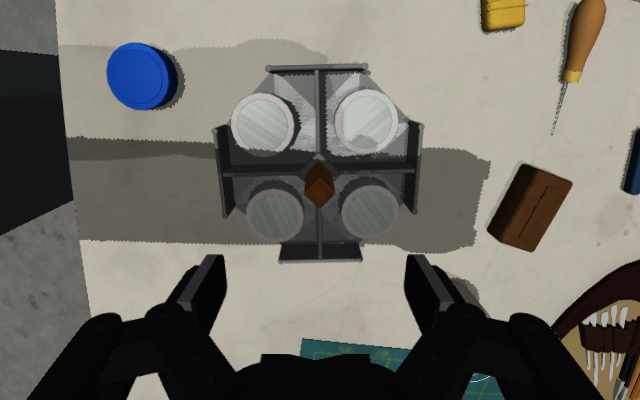

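The tray centre is at (0.5139, 0.2285) with yaw ≈ 25.8°. The post is at (318,183), and its diagonals run along 70.8° and -19.2°. I'll grip across the -19.2° diagonal first.

Run:
```python
from h import *
rel([.5139,.2285,.20],down(-19.2))
rel([.5139,.2285,.132],down(-19.2))
```

```text
shift cm [0.3  5.49 1.1 ] rot [ 0.  43.9  0. ]
shift cm [ 0.3  12.29  1.1 ] rot [ 0.  43.9  0. ]
```

Call:
arm_command(rows=[0.1,1,0.3,0,7,0,1,0.2,2,0.6,0,14,0,1,0.3,3,1,0,21,0,1,0.3,4,1.1,0,28,0,1,0.3,4.6,1.1,0,35,0,1,0.3,5,1.1,0,41,0,1,0.3,5,1.1,0,43.9,0,1,0.3,5,1.1,0,43.9,0,1,0.3,5,1.1,0,43.9,0,1])

```text
time: 8.67
ee_pos: [0.5139, 0.2286, 0.205]
tcp_rot: [-90.0, -0.0, -19.1]
wrist_force: [0.0, 0.2, -0.1]
opening: 0.0854
```

Run:
```python
from h import *
st()
rel([.5139,.2285,.132],down(-19.2))
c=snap('wrist','w5')
P=cloud(c)
m=(P[...,2]>.095)&(P[...,2]<.11)&(np.hypot(P[...,0]-.5145,P[...,1]-.226)<.04)
q=P[m];print(q.mean(0),len(q),cv2.minAreaRect((q[:,:2]*1000).astype(np.float32)))
m=(P[...,2]>.032)&(P[...,2]<.045)&(np.hypot(P[...,0]-.5145,P[...,1]-.226)<.13)
q=P[m];print(len(q),cv2.minAreaRect((q[:,:2]*1000).astype(np.float32)))
```

```text
time 8.6667
q [ 2.398110e+01  5.808800e+00  4.390000e-02  8.421410e+01 -3.100000e-03
  1.330507e+02]
ee_pos [0.5139 0.2286 0.205 ]
tcp_rot [-8.99879e+01 -1.75000e-02 -1.90696e+01]
wrist_force [ 0.023   0.1597 -0.108 ]
torque [-0.0509  0.0508 -0.0146]
opening 0.0854
shift cm [ 0.    7.3  -0.01] rot [-0.   0.1  0. ]
[0.51467904 0.23034781 0.10047443] 821 ((514.0429077148438, 228.76316833496094), (18.75614356994629, 17.8134822845459), 71.93070983886719)
5949 ((514.4381103515625, 228.90185546875), (190.6650848388672, 191.2964324951172), 26.2104549407959)
```

View pics/w5.png

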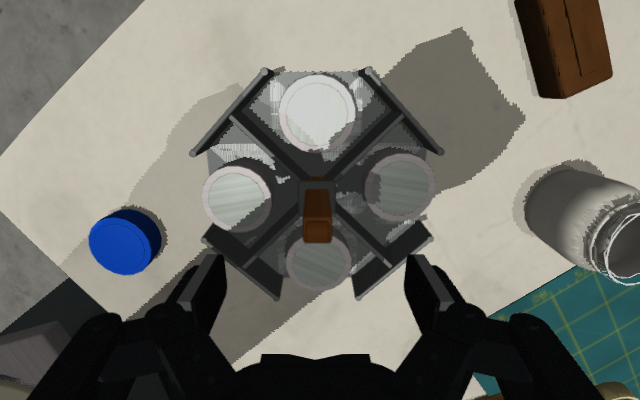

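Call:
arm_command(rows=[0,2.5,0,0,0,0,1,0,5,0,0,0,0,1,0,6.8,0,0,0,0,1,0,7.2,0,0,0,0,1,0,7.2,0,0,0,0,0,0,7.2,0,0,0,0,-0.5,0,7.2,0,0,0,0,-0.7,0,7.2,0,0,0,0,-1,0,7.2,0,0,0,0,-1,0,7.2,0,0,0,0,-1,0,7.2,0,0,0,0,-1,0,7.2,0,0,0,0,-1], force=100)

```text
time: 9.72
ee_pos: [0.5142, 0.2297, 0.134]
tcp_rot: [-89.9, -0.1, -19.1]
wrist_force: [1.3, -1.7, 5.6]
opening: 0.0165
```

Call:
arm_command(rows=[0,-0.5,0,0,0,0,-1,0,-1,0,0,0,0,-1,0,-1.5,0,0,0,0,-1,0,-2,0,0,0,0,-1,0,-2,0,0,0,0,-1,0,-2,0,0,0,0,-1])

```text
time: 10.22
ee_pos: [0.5137, 0.2296, 0.153]
tcp_rot: [-90.0, -0.0, -19.1]
wrist_force: [0.8, 0.8, -6.8]
opening: 0.017
```

Run:
```python
from h import *
st()
for i in range(4):
    c=snap('side','s6' if i==0 else None);o=sensors.get_obs();print(o['wrist_force'].round(2),o['torque'].round(3))
cv2.imwrite('pics/s6z.png',cv2.resize(c['pixels'][180:330,230:430],None,fx=4,fy=4))
```

```text
time 10.2167
q [ 2.407680e+01  6.420300e+00 -5.050300e+00  7.851590e+01  1.600000e-03
  1.331671e+02]
ee_pos [0.5137 0.2296 0.153 ]
tcp_rot [-8.99896e+01 -8.70000e-03 -1.90903e+01]
wrist_force [ 0.7846  0.7613 -6.8052]
torque [0.0634 0.0959 0.0071]
opening 0.017
[ 0.39  0.07 -6.43] [ 0.046  0.178 -0.046]
[ 0.51 -0.35 -5.18] [ 0.089  0.149 -0.028]
[-0.38  0.45 -6.16] [0.098 0.185 0.015]
[-1.14  0.16 -5.49] [0.041 0.166 0.069]
```

View pics/s6z.png

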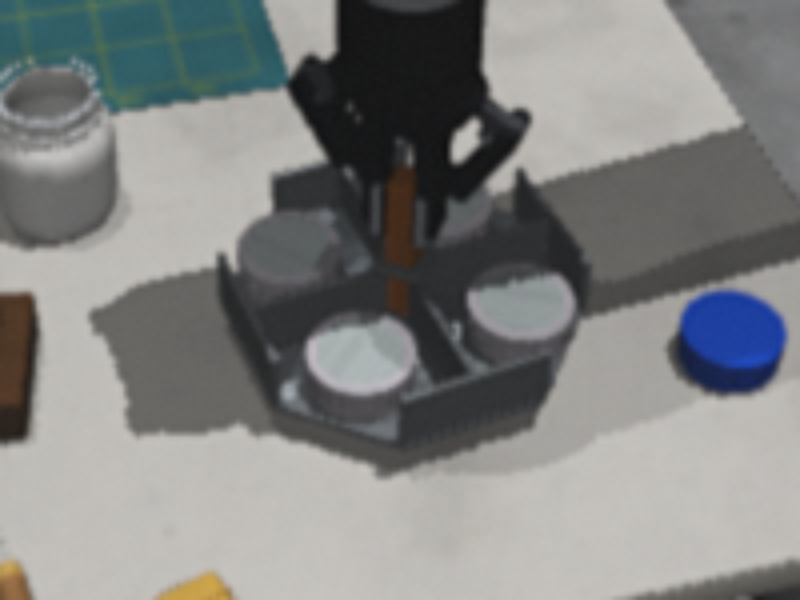

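Moment (0.07, 0.165) N·m with about 6 N of load puts the full tin in the bay at about -19° (+x side), which is the diagonal I'm gripping. I'll tip along d = -60° into the box. Next I compute the carry.

```bash
cat >> h.py <<'E'
def mj(n): 
    t=np.arange(1,n+1)/n; return 10*t**3-15*t**4+6*t**5
def tcp_for(E,dyaw,th,H=.134,L=.096):
    d=np.array([np.cos(np.radians(dyaw)),np.sin(np.radians(dyaw)),0]);z=np.array([0,0,1.]);a=np.cross(z,d)
    Q=R.from_rotvec(a*np.radians(th))
    return np.array(E)-Q.apply(L*d-H*z), Q*down(dyaw)
E
python3 - <<'E'
from h import *
d=np.array([.5,-.866,0]); E=np.array([.604,-.1745,0])-.055*d; E[2]=.09
p,r=tcp_for(E,-60,0); print(E,p)
p2=p.copy(); p2[2]=.25
dd,rr=rel([.5137,.2296,.25],down(-60))
print(np.round(mj(12)*9.7,1),np.round(mj(12)*41,1))
v=(R.from_euler('xyz',[-90,0,-60],degrees=True)).inv().apply(p2-np.array([.5137,.2296,.25]))*100
print(v); print(np.round(mj(24)[:,None]*v,1))
for th in (0,10,20,30): print(th,tcp_for(E,-60,th)[0])
E
```

```text
[ 0.5765  -0.12687  0.09   ] [ 0.5285     -0.04373156  0.224     ]
shift cm [ 0.01 -9.76  0.02] rot [ 0.  40.9 -0. ]
[0.  0.3 1.  2.  3.4 4.8 6.3 7.7 8.7 9.4 9.7 9.7] [ 0.2  1.5  4.2  8.6 14.2 20.5 26.8 32.4 36.8 39.5 40.8 41. ]
[ 2.44112076e+01 -1.35298196e-15 -1.23848605e+01]
[[  0.   -0.   -0. ]
 [  0.1  -0.   -0.1]
 [  0.4  -0.   -0.2]
 [  0.9  -0.   -0.4]
 [  1.6  -0.   -0.8]
 [  2.5  -0.   -1.3]
 [  3.7  -0.   -1.9]
 [  5.1  -0.   -2.6]
 [  6.7  -0.   -3.4]
 [  8.5  -0.   -4.3]
 [ 10.3  -0.   -5.2]
 [ 12.2  -0.   -6.2]
 [ 14.1  -0.   -7.2]
 [ 15.9  -0.   -8.1]
 [ 17.7  -0.   -9. ]
 [ 19.3  -0.   -9.8]
 [ 20.7  -0.  -10.5]
 [ 21.9  -0.  -11.1]
 [ 22.8  -0.  -11.6]
 [ 23.5  -0.  -11.9]
 [ 24.   -0.  -12.2]
 [ 24.3  -0.  -12.3]
 [ 24.4  -0.  -12.4]
 [ 24.4  -0.  -12.4]]
0 [ 0.5285     -0.04373156  0.224     ]
10 [ 0.54086366 -0.06514604  0.23863446]
20 [ 0.5543101  -0.08843597  0.24875274]
30 [ 0.56843078 -0.1128937   0.2540474 ]
```

Call:
arm_command(rows=[0,-0.1,0,0,0.3,0,-1,0,-0.4,0,0,1.5,0,-1,0,-1,0,0,4.2,0,-1,0,-2,0,0,8.6,0,-1,0,-3.4,0,0,14.2,0,-1,0,-4.8,0,0,20.5,0,-1,0,-6.3,0,0,26.8,0,-1,0,-7.7,0,0,32.4,0,-1,0,-8.7,0,0,36.8,0,-1,0,-9.4,0,0,39.5,0,-1,0,-9.7,0,0,40.8,0,-1,0,-9.7,0,0,41,0,-1])

```text
time: 11.42
ee_pos: [0.5139, 0.2296, 0.2507]
tcp_rot: [-89.9, -0.0, -60.2]
wrist_force: [0.1, -0.7, -6.1]
opening: 0.0169
```

Call:
arm_command(rows=[0,0,0,0,0,0,-1,0.1,0,-0.1,0,0,0,-1,0.4,0,-0.2,0,0,0,-1,0.9,0,-0.4,0,0,0,-1,1.6,0,-0.8,0,0,0,-1,2.5,0,-1.3,0,0,0,-1,3.7,0,-1.9,0,0,0,-1,5.1,0,-2.6,0,0,0,-1,6.7,0,-3.4,0,0,0,-1,8.5,0,-4.3,0,0,0,-1,10.3,0,-5.2,0,0,0,-1,12.2,0,-6.2,0,0,0,-1])

```text
time: 12.42
ee_pos: [0.5205, 0.0908, 0.2499]
tcp_rot: [-90.0, -0.0, -60.1]
wrist_force: [0.3, -0.0, -5.9]
opening: 0.0168
```

Call:
arm_command(rows=[1.9,0,-1,0,0,0,-1,3.7,0,-1.9,0,0,0,-1,5.5,0,-2.8,0,0,0,-1,7.1,0,-3.6,0,0,0,-1,8.5,0,-4.3,0,0,0,-1,9.7,0,-4.9,0,0,0,-1,10.6,0,-5.4,0,0,0,-1,11.3,0,-5.7,0,0,0,-1,11.8,0,-6,0,0,0,-1,12.1,0,-6.1,0,0,0,-1,12.2,0,-6.2,0,0,0,-1,12.2,0,-6.2,0,0,0,-1])

```text
time: 13.42
ee_pos: [0.5278, -0.0438, 0.2498]
tcp_rot: [-90.0, 0.0, -60.1]
wrist_force: [0.4, 0.4, -6.5]
opening: 0.0169
```

Run:
```python
from h import *
st()
c=snap('side','s7');cv2.imwrite('pics/s7z.png',cv2.resize(c['pixels'][60:260,200:440],None,fx=3.3,fy=3))
c=snap('top','t7');cv2.imwrite('pics/t7z.png',cv2.resize(c['pixels'][100:280,240:500],None,fx=3,fy=3))
d=np.array([.5,-.866,0]); E=np.array([.604,-.1745,0])-.055*d; E[2]=.085
for th in (0,8,16,24,32):
    p,r=tcp_for(E,-60,th); print(th,p.round(4)); rel(p,r)
```

```text
time 13.4167
q [-4.74160e+00  1.40020e+00  3.40200e-01  8.89472e+01  4.20000e-03
  1.45341e+02]
ee_pos [ 0.5278 -0.0438  0.2498]
tcp_rot [-9.00035e+01  7.60000e-03 -6.00826e+01]
wrist_force [ 0.4021  0.3913 -6.4762]
torque [ 0.204   0.0884 -0.0043]
opening 0.0169
0 [ 0.5285 -0.0437  0.219 ]
shift cm [0.06 3.08 0.04] rot [-0.  -0.1 -0. ]
8 [ 0.5383 -0.0607  0.2311]
shift cm [2.02 1.87 0.04] rot [-0.  -0.1  8. ]
16 [ 0.5488 -0.0789  0.2403]
shift cm [4.13 0.95 0.05] rot [-0.  -0.1 16. ]
24 [ 0.5599 -0.0981  0.2465]
shift cm [6.34 0.33 0.05] rot [-0.  -0.1 24. ]
32 [ 0.5713 -0.1179  0.2495]
shift cm [8.62 0.02 0.05] rot [-0.  -0.1 32. ]
```

View pics/s7z.png

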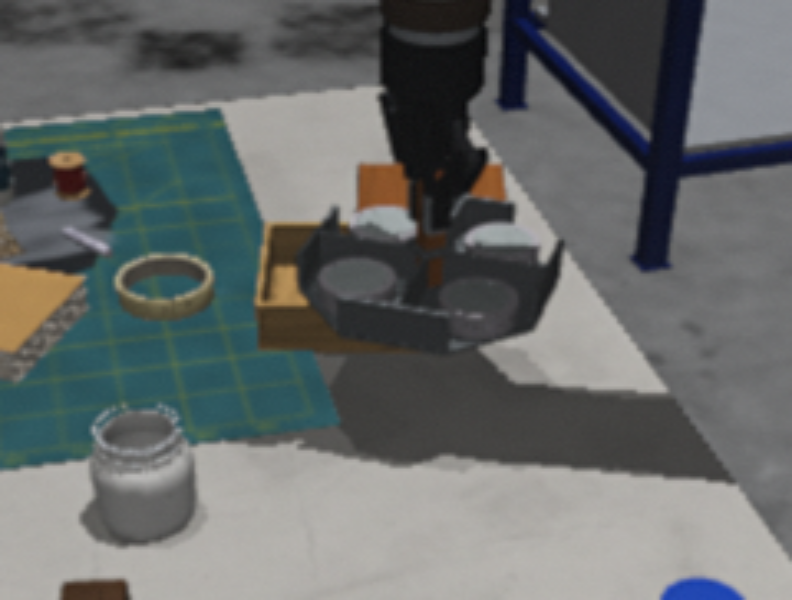

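View pics/t7z.png

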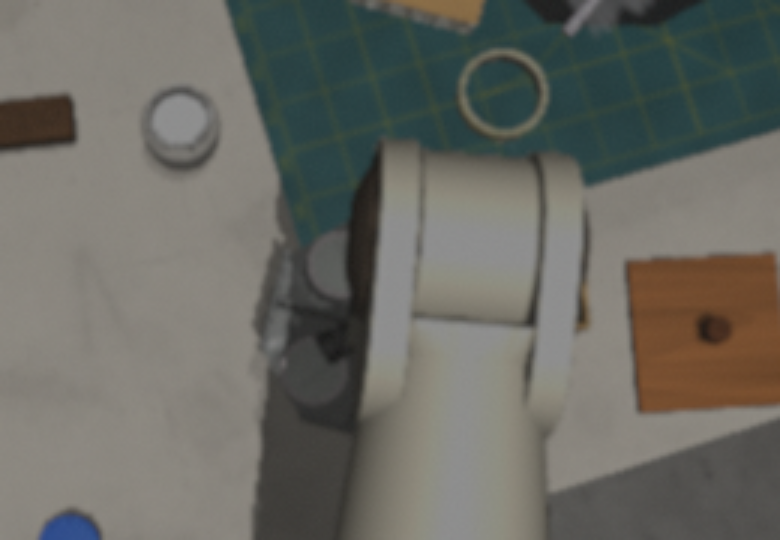

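The tray is level with the full bay facing the box (side view: box at around (320,290), behind the tray). Now tilt gradually about the gap edge.

Call:
arm_command(rows=[0.3,0.2,0,0,0,1,-1,0.9,0.5,0,0,0,3.5,-1,1.5,0.8,0,0,0,6,-1,2,1,0,0,0,8,-1,2.5,1,0,0,0,10,-1,3.1,0.9,0,0,0,12,-1,3.4,0.9,0,0,0,13.3,-1,3.8,0.8,0,0,0,14.7,-1,4.1,0.8,0,0,0,16,-1,4.1,0.8,0,0,0,16,-1,4.1,0.8,0,0,0,16,-1])

```text
time: 14.43
ee_pos: [0.5485, -0.0795, 0.2415]
tcp_rot: [-90.0, 16.0, -60.1]
wrist_force: [-0.8, -1.2, -5.5]
opening: 0.0167
```

Run:
```python
from h import *
st()
c=snap('side','s8');cv2.imwrite('pics/s8z.png',cv2.resize(c['pixels'][60:260,200:440],None,fx=3.3,fy=3))
d=np.array([.5,-.866,0]); E=np.array([.604,-.1745,0])-.055*d; E[2]=.085
for th in (16,20,24,28,32,36):
    p,r=tcp_for(E,-60,th); rel(p,r)
```

```text
time 14.4333
q [-12.7068  13.7789  11.9249  99.1476  11.6917 136.2731]
ee_pos [ 0.5485 -0.0795  0.2415]
tcp_rot [-90.0243  16.0013 -60.1131]
wrist_force [-0.8411 -1.2235 -5.4797]
torque [-0.4211 -0.2582 -0.0358]
opening 0.0167
shift cm [0.03 0.14 0.06] rot [-0.  -0.1  0. ]
shift cm [ 0.99 -0.5   0.06] rot [-0.  -0.1  4. ]
shift cm [ 1.99 -1.06  0.06] rot [-0.  -0.1  8. ]
shift cm [ 3.03 -1.56  0.07] rot [-0.  -0.1 12. ]
shift cm [ 4.1  -1.98  0.07] rot [-0.  -0.1 16. ]
shift cm [ 5.2  -2.33  0.07] rot [-0.  -0.1 20. ]
```

View pics/s8z.png

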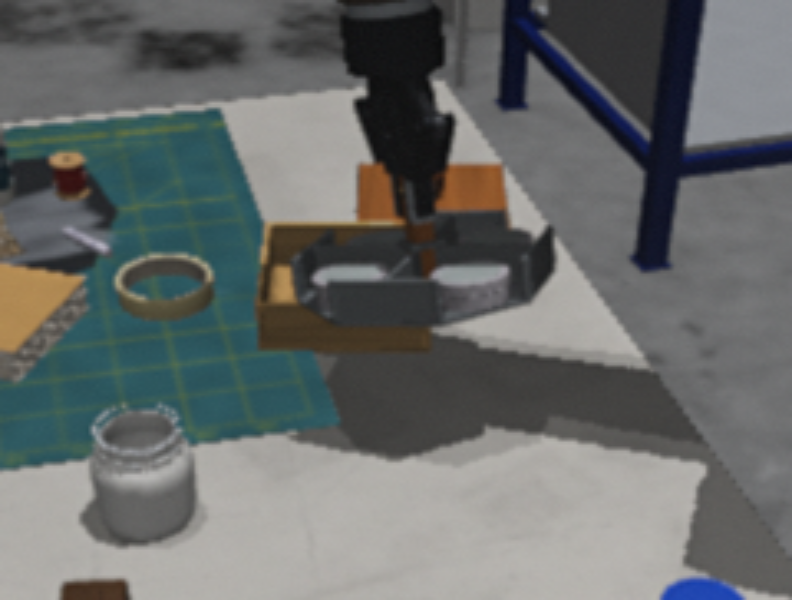

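Call:
arm_command(rows=[0.3,-0.1,0,0,0,1.5,-1,0.7,-0.3,0,0,0,3,-1,1.1,-0.5,0,0,0,4.5,-1,1.5,-0.8,0,0,0,6,-1,1.9,-1,0,0,0,7.5,-1,2.2,-1.2,0,0,0,9,-1,2.5,-1.3,0,0,0,10,-1,2.5,-1.3,0,0,0,10,-1,2.5,-1.3,0,0,0,10,-1,2.5,-1.3,0,0,0,10,-1])

```text
time: 15.32
ee_pos: [0.562, -0.1031, 0.2474]
tcp_rot: [-90.0, 26.0, -60.1]
wrist_force: [-0.2, -0.2, -4.8]
opening: 0.0171
```

Run:
```python
from h import *
st()
c=snap('side','s9');cv2.imwrite('pics/s9z.png',cv2.resize(c['pixels'][60:260,200:440],None,fx=3.3,fy=3))
c=snap('wrist','w9')
d=np.array([.5,-.866,0]); E=np.array([.604,-.1745,0])-.055*d; E[2]=.085
for th in (26,28,30,32,36):
    p,r=tcp_for(E,-60,th); rel(p,r)
```

```text
time 15.3167
q [-16.8073  23.0488  22.135  108.6122  17.4752 130.2438]
ee_pos [ 0.562  -0.1031  0.2474]
tcp_rot [-89.9934  25.9742 -60.0792]
wrist_force [-0.1923 -0.1562 -4.8488]
torque [-0.7516 -0.4338 -0.0357]
opening 0.0171
shift cm [ 0.05 -0.    0.07] rot [-0.1 -0.1  0. ]
shift cm [ 0.52 -0.33  0.07] rot [-0.1 -0.   2. ]
shift cm [ 1.01 -0.64  0.07] rot [-0.1 -0.   4. ]
shift cm [ 1.5  -0.93  0.07] rot [-0.1 -0.   6. ]
shift cm [ 2.52 -1.46  0.07] rot [-0.1 -0.  10. ]
```

View pics/s9z.png

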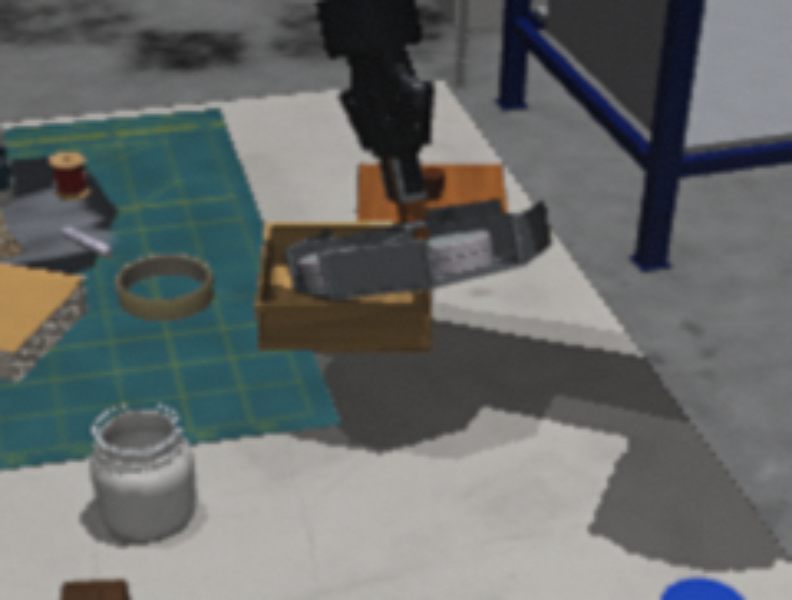

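View pics/w9.png

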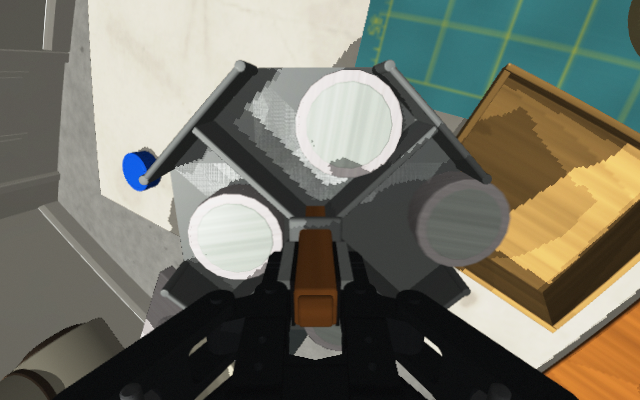

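The full tin (465,222) has slid toward its gap. I continue a few degrees and hold.

Call:
arm_command(rows=[0,0,0,0,0,0,-1,0,0,0,0,0,0,-1,0,0,0,0,0,0,-1])

```text
time: 15.67
ee_pos: [0.562, -0.1031, 0.2479]
tcp_rot: [-90.0, 26.0, -60.1]
wrist_force: [-1.2, 0.9, -3.7]
opening: 0.0171
```

Run:
```python
from h import *
st()
c=snap('wrist','w10')
```

```text
time 15.6667
q [-16.8117  23.0295  22.1653 108.6382  17.4858 130.2328]
ee_pos [ 0.562  -0.1031  0.2479]
tcp_rot [-89.962   25.9639 -60.0635]
wrist_force [-1.1837  0.9345 -3.7062]
torque [-0.6237 -0.366  -0.0299]
opening 0.0171
```

View pics/w10.png

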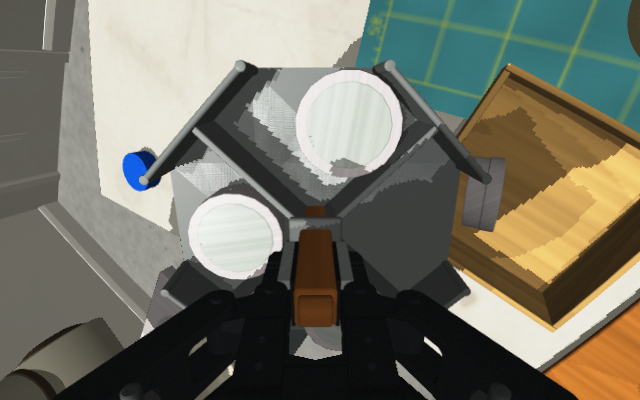

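Call:
arm_command(rows=[0,0,0,0,0,0,-1,0,0,0,0,0,0,-1,0,0,0,0,0,0,-1,0,0,0,0,0,0,-1,0,0,0,0,0,0,-1])

```text
time: 16.13
ee_pos: [0.562, -0.1033, 0.2474]
tcp_rot: [-90.0, 26.0, -60.1]
wrist_force: [-1.0, 0.7, -3.4]
opening: 0.0166
```

Run:
```python
from h import *
st()
c=snap('wrist','w11')
c=snap('side','s11');cv2.imwrite('pics/s11z.png',cv2.resize(c['pixels'][60:260,200:440],None,fx=3.3,fy=3))
```

```text
time 16.1333
q [-16.828   23.0786  22.1608 108.6357  17.4826 130.2294]
ee_pos [ 0.562  -0.1033  0.2474]
tcp_rot [-90.0017  25.999  -60.0931]
wrist_force [-0.9507  0.7171 -3.3852]
torque [-0.6146 -0.4205 -0.0737]
opening 0.0166
```

View pics/w11.png

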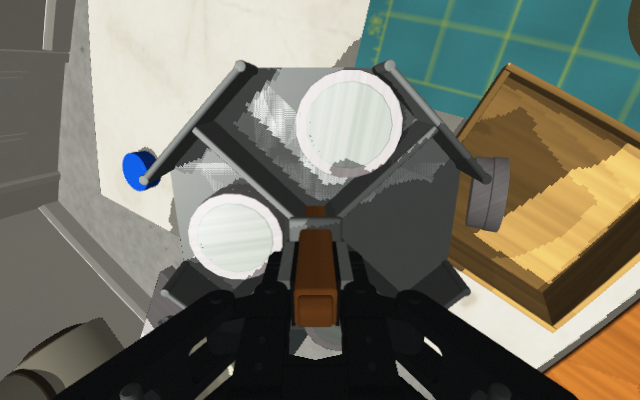

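View pics/s11z.png

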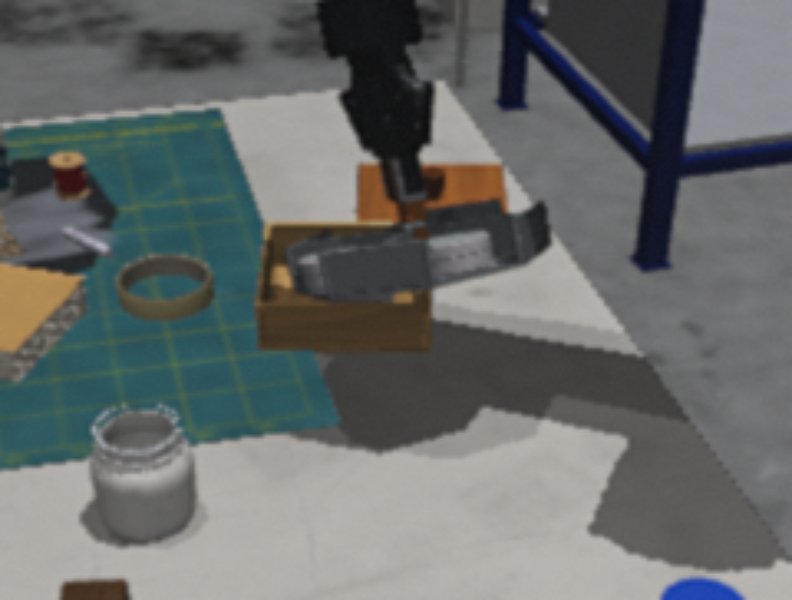

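Run:
```python
from h import *
c=snap('wrist')
P=cloud(c)
for u,v in [(474,190),(480,195),(486,200),(490,165),(490,190),(485,225),(498,190),(503,175),(505,165),(495,225),(540,200),(510,70),(460,222),(440,170),(552,325)]:
    print(u,v,P[v,u].round(4), c['pixels'][v,u])
img=c['pixels'][120:270,400:600];cv2.imwrite('pics/w12.png',cv2.resize(img,None,fx=4,fy=4,interpolation=cv2.INTER_CUBIC))
```

```text
474 190 [ 0.5917 -0.1319  0.061 ] [104 104 109]
480 195 [ 0.5917 -0.137   0.0635] [104 105 110]
486 200 [ 0.5909 -0.1428  0.0622] [103 103 107]
490 165 [ 0.6108 -0.131   0.0469] [88 91 93]
490 190 [ 0.5983 -0.1403  0.0613] [104 104 108]
485 225 [ 0.574  -0.1557  0.0581] [66 66 69]
498 190 [ 0.6015 -0.1444  0.0613] [103 105 109]
503 175 [ 0.6113 -0.141   0.0562] [ 99  99 104]
505 165 [ 0.6167 -0.1392  0.047 ] [90 92 95]
495 225 [ 0.5784 -0.161   0.0579] [80 82 85]
540 200 [ 0.6042 -0.1883  0.0049] [ 91 163 209]
510 70 [ 0.6704 -0.0997  0.0529] [ 53  98 129]
460 222 [ 0.5465 -0.1519  0.0039] [ 42  79 106]
440 170 [ 0.5971 -0.1016  0.0933] [63 64 62]
552 325 [ 0.5385 -0.2488  0.0532] [31 58 77]
```

View pics/w12.png

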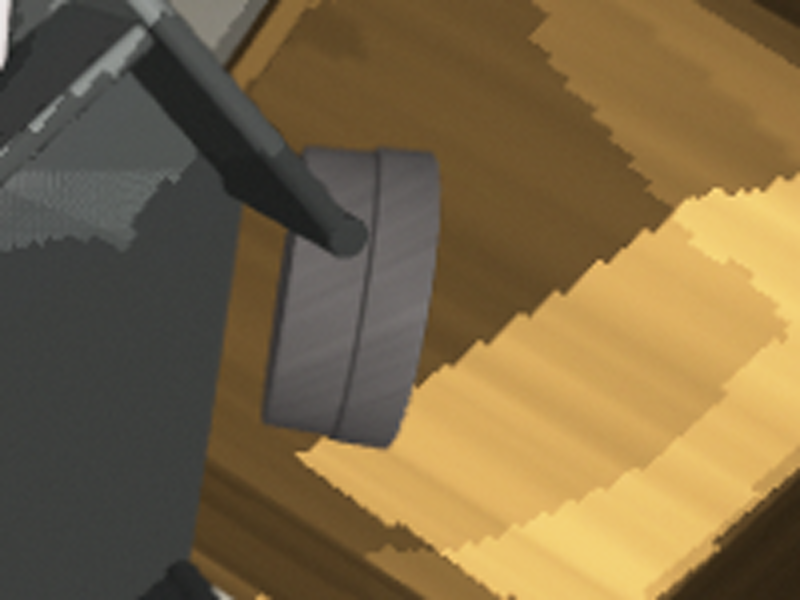

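The full tin stands on its rim on the box floor: top at 0.062 m, centre about (0.595,-0.142), and the load dropped by 2.6 N. It no longer touches the tray. Raise straight up, then level.

Call:
arm_command(rows=[0,-0.1,0,0,0,0,-1,-0.2,-0.5,0,0,0,0,-1,-0.6,-1.2,0,0,0,0,-1,-1.1,-2.2,0,0,0,0,-1,-1.6,-3.3,0,0,0,0,-1,-2.1,-4.3,0,0,0,0,-1,-2.5,-5,0,0,0,0,-1,-2.6,-5.4,0,0,0,0,-1,-2.6,-5.4,0,0,0,0,-1])

```text
time: 17.03
ee_pos: [0.5624, -0.1037, 0.3087]
tcp_rot: [-89.9, 25.9, -60.1]
wrist_force: [0.3, -1.1, -3.9]
opening: 0.017
```

Run:
```python
from h import *
o=st()
d=np.array([.5,-.866,0])
rel(np.array([.5285,-.0437,.30]),down(-60))
c=snap('top','t13');cv2.imwrite('pics/t13z.png',cv2.resize(c['pixels'][100:280,240:500],None,fx=3,fy=3))
```

```text
time 17.0333
q [-16.8485  24.1771  30.4439 115.7159  17.4776 130.2079]
ee_pos [ 0.5624 -0.1037  0.3087]
tcp_rot [-89.9155  25.9196 -60.0549]
wrist_force [ 0.2944 -1.1055 -3.9221]
torque [-0.682  -0.3668 -0.0501]
opening 0.017
shift cm [-5.82  3.79  0.05] rot [ -0.1  -0.1 -25.9]
```

View pics/t13z.png

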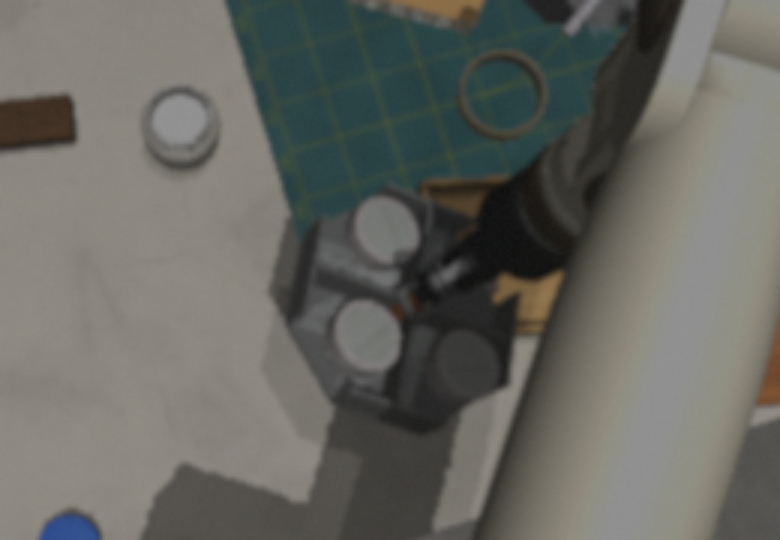

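Three tins remain in the tray, at (385,230), (368,335) and (468,365). Level the tray.

Call:
arm_command(rows=[-0.2,0.1,0,0,0,-0.9,-1,-0.6,0.4,0,0,0,-2.7,-1,-1.2,0.8,0,0,0,-5.4,-1,-2,1.3,0,0,0,-9,-1,-2.9,1.9,0,0,0,-13,-1,-3.8,2.5,0,0,0,-17,-1,-4.6,3,0,0,0,-20.5,-1,-5.2,3.4,0,0,0,-23.2,-1,-5.6,3.7,0,0,0,-25,-1,-5.8,3.8,0,0,0,-25.9,-1,-5.8,3.8,0,0,0,-25.9,-1])

```text
time: 18.0
ee_pos: [0.5272, -0.0431, 0.2985]
tcp_rot: [-90.0, 0.1, -60.0]
wrist_force: [-0.6, 0.9, -3.0]
opening: 0.0167
```

Run:
```python
from h import *
o=st()
d,_=rel([.514,.2285,.25],down(-60))
print(np.round(mj(24)[:,None]*d,1).tolist())
```

```text
time 18.0
q [-4.699900e+00  1.994200e+00  6.348200e+00  9.439460e+01  6.910000e-02
  1.453246e+02]
ee_pos [ 0.5272 -0.0431  0.2985]
tcp_rot [-8.99941e+01  8.00000e-02 -6.00245e+01]
wrist_force [-0.581   0.8786 -3.0151]
torque [-0.007  -0.0618 -0.0333]
opening 0.0167
shift cm [-24.18   4.89  12.43] rot [-0.  -0.  -0.1]
[[-0.0, 0.0, 0.0], [-0.1, 0.0, 0.1], [-0.4, 0.1, 0.2], [-0.9, 0.2, 0.4], [-1.6, 0.3, 0.8], [-2.5, 0.5, 1.3], [-3.7, 0.7, 1.9], [-5.1, 1.0, 2.6], [-6.7, 1.3, 3.4], [-8.4, 1.7, 4.3], [-10.2, 2.1, 5.2], [-12.1, 2.4, 6.2], [-14.0, 2.8, 7.2], [-15.8, 3.2, 8.1], [-17.5, 3.5, 9.0], [-19.1, 3.9, 9.8], [-20.5, 4.1, 10.5], [-21.7, 4.4, 11.1], [-22.6, 4.6, 11.6], [-23.3, 4.7, 12.0], [-23.8, 4.8, 12.2], [-24.1, 4.9, 12.4], [-24.2, 4.9, 12.4], [-24.2, 4.9, 12.4]]
```

Call:
arm_command(rows=[-0.1,0,0.1,0,0,0,-1,-0.4,0.1,0.2,0,0,0,-1,-0.9,0.2,0.4,0,0,0,-1,-1.6,0.3,0.8,0,0,0,-1,-2.5,0.5,1.3,0,0,0,-1,-3.7,0.7,1.9,0,0,0,-1,-5.1,1,2.6,0,0,0,-1,-6.7,1.3,3.4,0,0,0,-1,-8.4,1.7,4.3,0,0,0,-1,-10.2,2.1,5.2,0,0,0,-1,-12.1,2.4,6.2,0,0,0,-1,-14,2.8,7.2,0,0,0,-1])

```text
time: 19.0
ee_pos: [0.5202, 0.1151, 0.2705]
tcp_rot: [-90.0, 0.1, -60.1]
wrist_force: [0.3, -0.9, -2.3]
opening: 0.0169
```

Call:
arm_command(rows=[-1.8,0.4,0.9,0,0,0,-1,-3.5,0.7,1.8,0,0,0,-1,-5.1,1.1,2.6,0,0,0,-1,-6.5,1.3,3.3,0,0,0,-1,-7.7,1.6,3.9,0,0,0,-1,-8.6,1.8,4.4,0,0,0,-1,-9.3,1.9,4.8,0,0,0,-1,-9.8,2,5,0,0,0,-1,-10.1,2.1,5.2,0,0,0,-1,-10.2,2.1,5.2,0,0,0,-1,-10.2,2.1,5.2,0,0,0,-1])

```text
time: 19.92
ee_pos: [0.5147, 0.2276, 0.25]
tcp_rot: [-90.0, 0.1, -60.1]
wrist_force: [0.4, 0.3, -2.8]
opening: 0.0168
```

Run:
```python
from h import *
o=st()
rel([.514,.2285,.136],down(-60))
c=snap('top','t14');cv2.imwrite('pics/t14z.png',cv2.resize(c['pixels'][100:320,200:500],None,fx=2.6,fy=2.6))
```

```text
time 19.9167
q [2.381800e+01 5.958000e+00 5.164200e+00 8.922170e+01 9.540000e-02
 1.739195e+02]
ee_pos [0.5147 0.2276 0.25  ]
tcp_rot [-90.0053   0.0965 -60.1015]
wrist_force [ 0.3708  0.294  -2.8448]
torque [-0.0556 -0.0159 -0.0421]
opening 0.0168
shift cm [-9.00e-02  1.14e+01 -1.00e-02] rot [ 0.  -0.1 -0.1]
```

View pics/t14z.png

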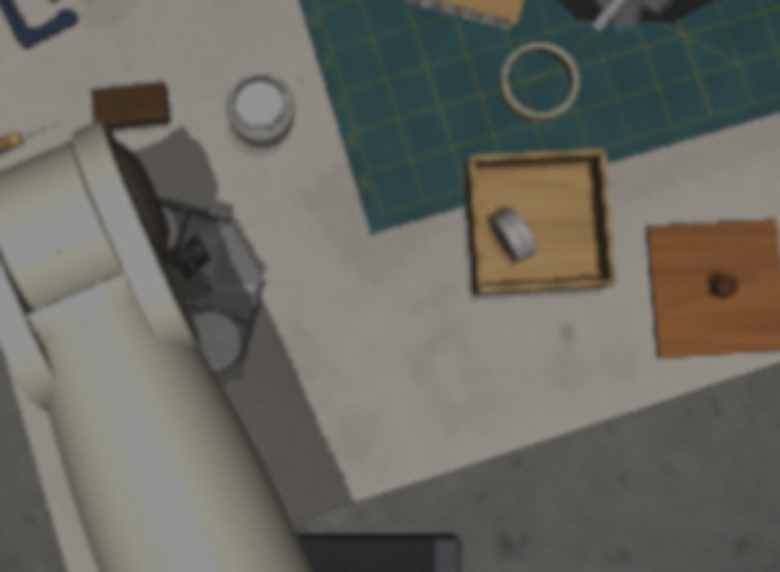

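The full tin stands in the box at (513,233), inside the walls. Lower the tray.

Call:
arm_command(rows=[0,0.3,0,0,0,0,-1,0,1.1,0,0,0,0,-1,0,2.4,0,0,0,0,-1,0,4,0,0,0,0,-1,0,5.7,0,0,0,0,-1,0,7.4,0,0,0,0,-1,0,8.9,0,0,0,0,-1,0,10,0,0,0,0,-1,0,10.7,0,0,0,0,-1,0,11.1,0,0,0,0,-1,0,11.2,0,0,0,0,-1,0,11.2,0,0,0,0,-1])

```text
time: 20.97
ee_pos: [0.5147, 0.2279, 0.1383]
tcp_rot: [-90.0, 0.1, -60.1]
wrist_force: [0.8, 0.1, -3.0]
opening: 0.0168
```

Call:
arm_command(rows=[0,0.1,0,0,0,0,-1,0,0.3,0,0,0,0,-1,0,0.4,0,0,0,0,-1,0,0.4,0,0,0,0,-1])

```text
time: 21.3
ee_pos: [0.5147, 0.228, 0.1342]
tcp_rot: [-90.0, 0.1, -60.1]
wrist_force: [0.1, -0.6, -2.3]
opening: 0.0168
```

Not touching yet (still −2.3 N). Go a little lower.

Call:
arm_command(rows=[0,0.1,0,0,0,0,-1,0,0.15,0,0,0,0,-1,0,0.2,0,0,0,0,-1,0,0.2,0,0,0,0,-1])

```text
time: 21.63
ee_pos: [0.5147, 0.2281, 0.134]
tcp_rot: [-89.9, 0.1, -60.1]
wrist_force: [-5.4, -1.9, 11.1]
opening: 0.0167
```

Call:
arm_command(rows=[0,-0.1,0,0,0,0,-1,0,-0.1,0,0,0,0,-0.6,0,-0.1,0,0,0,0,-0.3,0,-0.1,0,0,0,0,0.2,0,-0.1,0,0,0,0,1,0,-0.3,0,0,0,0,1,0,-0.5,0,0,0,0,1,0,-0.5,0,0,0,0,1], force=40)

```text
time: 22.3
ee_pos: [0.5147, 0.228, 0.1375]
tcp_rot: [-90.0, 0.1, -60.1]
wrist_force: [0.3, 0.3, 0.4]
opening: 0.0849
```

Call:
arm_command(rows=[0,-1,0,0,0,0,1,0,-3,0,0,0,0,1,0,-6,0,0,0,0,1,0,-9,0,0,0,0,1,0,-12,0,0,0,0,1,0,-14,0,0,0,0,1,0,-14,0,0,0,0,1,0,-14,0,0,0,0,1])

```text
time: 22.97
ee_pos: [0.5151, 0.2279, 0.2789]
tcp_rot: [-89.8, 0.1, -60.1]
wrist_force: [0.2, 0.3, -0.5]
opening: 0.0853
```

Run:
```python
from h import *
o=st()
c=snap('wrist','w15');P=cloud(c)
m=(P[...,2]>.032)&(P[...,2]<.045)&(np.hypot(P[...,0]-.514,P[...,1]-.2285)<.13)
q=P[m];print(len(q),cv2.minAreaRect((q[:,:2]*1000).astype(np.float32)))
A=np.c_[q[:,:2],np.ones(len(q))];print(np.linalg.lstsq(A,q[:,2],rcond=None)[0])
c=snap('side','s15');cv2.imwrite('pics/s15z.png',cv2.resize(c['pixels'][110:330,180:500],None,fx=2.5,fy=2.5))
```

```text
time 22.9667
q [2.382850e+01 6.209500e+00 8.623600e+00 9.225550e+01 1.000000e-01
 1.739163e+02]
ee_pos [0.5151 0.2279 0.2789]
tcp_rot [-8.98317e+01  8.26000e-02 -6.00875e+01]
wrist_force [ 0.2273  0.251  -0.544 ]
torque [ 0.0161 -0.0004  0.0857]
opening 0.0853
3526 ((512.7505493164062, 228.21665954589844), (191.2629852294922, 191.10385131835938), 75.01839447021484)
[0.00466084 0.00289643 0.03490976]
```

View pics/w15.png

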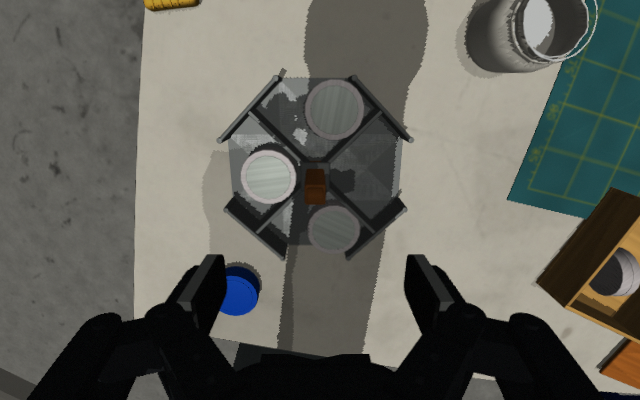

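View pics/s15z.png

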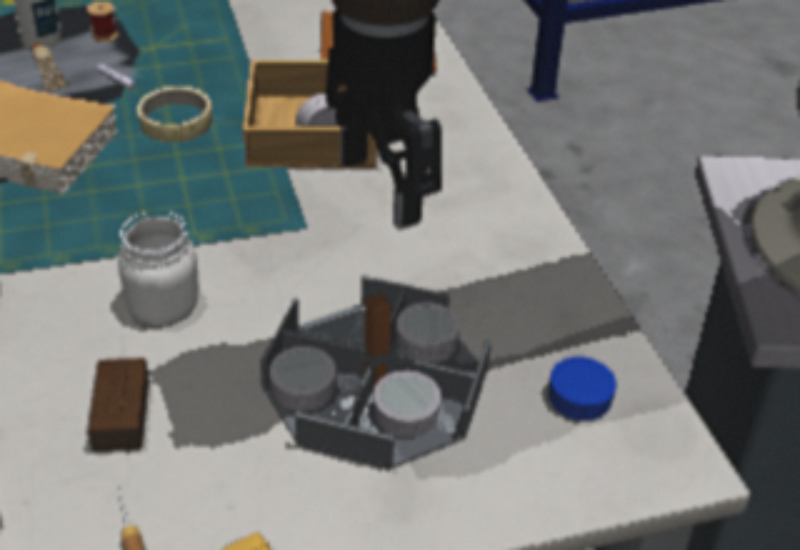

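Run:
```python
from h import *
c=snap('top');P=cloud(c)
m=(abs(P[...,0]-.604)<.06)&(abs(P[...,1]+.1745)<.06)&(P[...,2]>.02)
print('tin',P[m].mean(0),P[m].min(0),P[m].max(0),m.sum())
m=(abs(P[...,0]-.535)<.1)&(abs(P[...,1]+.383)<.1)&(P[...,2]>.025)&(P[...,2]<.06)
print('knob',P[m].mean(0))
for n in ['weight','tape','paste_jar']:
    r=models.search_frame(n,'top')[0];print(n,r['conf'],world(c,*r['extent'][:2]).round(3))
print(bot.job_done())
```

```text
tin [ 0.58810419 -0.14468936  0.05459186] [ 0.55935896 -0.17167254  0.02052934] [ 0.62007772 -0.1223625   0.06971886] 224
knob [ 0.53425213 -0.38006986  0.040107  ]
weight 0.82 [0.73  0.274 0.031]
tape 0.82 [ 0.769 -0.181  0.002]
paste_jar 0.56 [0.73  0.131 0.039]
the job is handed in; nothing more can be done
None
```

I finished the job and handed it in at about 23 s of the 72 s allowed; no verdict was reported.

- **Lid:** I lifted it by its knob and laid it flat to the right of the box. Its centre is about 0.22 m from the box's, and the gripper has let go of it.
- **Finding the full tin:** Lifting the tray by its post gave a moment of about 0.18 N·m, pointing to the bay at about -19°.
- **Tipping:** I tipped the tray 26° over that corner, and only that tin slid out into the box. The load in the gripper fell by about 2.6 N, which matches the full tin. I kept the tray tipped for about 0.5 s after the tin was in the box.
- **Tray:** I set it back on its original spot, turned about 41°, and let go. My last check showed it level (under 0.5°) with the three empty tins inside.
- **Other things:** The jar, weight and tape measured within about 4 mm of where they started. I did not measure the blue look-alike again, but it looked unmoved in the last pictures.

The full tin did not fall flat. It stands on its rim inside the box, well clear of the walls, with its centre about 35 mm above the table by my estimate, under the 45 mm limit. It was still standing there in the last picture, and none of my other checks failed or disagreed.

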